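# Switch on the clamping air of the corner press

## Task

Turn on the clamping air of the window-frame corner press: flip the toggle lever with the green grip over its centre to the other side, until it snaps and stays there. Leave the red and the yellow toggles as they are.

Things in the scene. Friction and masses are not known exactly. Their poses are not given: they have to be found in the camera images.
- air_box: Valve with the green lever: dark block 90 x 60 x 40 mm (x, y, z) bolted down at any yaw, brass ports on its +y side. Origin: centre of its underside. The lever swings in the block's x-z plane about a pivot 38 mm above the origin, starting on the -x side with its tip at x -28, z 97 mm. Other valves stand at least 160 mm off (centres), all else over 100 mm; nothing within 200 mm is taller than 110 mm.
- air_toggle (a joint): Green lever's swing, rad: 0 leans to the block's -x (off, start), 0.45 upright, 0.9 leans to +x (on). Steel rod 10 mm thick; green grip 18 mm thick from 35 to 74 mm from the pivot (tip point at 65 mm). An over-centre spring holds it at either end: about 5 N sideways at the grip starts it, less towards upright; past upright it snaps over by itself to a rigid stop.
- drive_tip (a point): Centre of the top end of the red grip of a bystander valve, 97 mm above the table: same box and lever as the green one, at its own yaw. The point lies 28 mm sideways of its block's centre.
- lamp_tip (a point): Centre of the top end of the yellow grip of the other bystander valve, 97 mm above the table: same box and lever as the green one, at its own yaw. The point lies 28 mm sideways of its block's centre.

How it is judged:
At the end, for the whole second after the job is handed in: The green lever rests on its far side (joint above 0.75 of 0.9 rad), and the tips of the red and yellow levers are within 20 mm of where they started (value of joint air_toggle above 0.75 rad and distance of each of drive_tip, lamp_tip from where it was at the start of the episode below 0.02 m); the robot touches nothing.
It fails at once if the red toggle is flipped or pushed more than 20 mm (distance of drive_tip from where it was at the start of the episode above 0.02 m).
It fails at once if the yellow toggle is flipped or pushed more than 20 mm (distance of lamp_tip from where it was at the start of the episode above 0.02 m).
It also fails if it takes over 29 s, if anything falls off the work surface, if the arm or the gripper's body presses on something with over 40 N, if the wrist force passes 120 N, or if a joint passes its speed limit or range.

## Robot

A 6-joint arm with a two-finger parallel gripper is mounted at the origin on the work surface. World frame = base frame: x ahead of the robot, y to its left, z up, the work surface at z = 0. Lengths are in m, angles in rad, forces in N, time in s.
With the tool pointing down it reaches from about 0.275 to 0.875 m from the base axis. Payload 12.5 kg.
Tool frame: the origin (TCP) lies at the very end of the fingers, on their centre line; the grasp point (between the pads) lies 19 mm behind it; z points along the fingers, y is the line along which they close (so a half turn about z gives the same grasp; the last joint's range is limited). The gripper opens to 85 mm and grips with 20 to 120 N. Pads are 22 mm wide; open, the fingers measure 114 mm over their backs; the gripper's body (76 mm by 85 mm) begins 54 mm behind the grasp point. The pads swing forward as they close: fully open they stand 13 mm farther back than shut.
Start: joints at [1.186, 0.351, 1.652, -0, 1.139, -0.085], TCP at [0.162, 0.525, 0.193] pointing down, gripper open.
Joint ranges: [-2.75, 2.75], [-0.79, 2.1], [0.01, 2.65], [-1.57, 4.71], [0.07, 3.14], [-2.87, 2.87]. Speed limits (rad/s): [2.22, 2.22, 2.79, 3.14, 3.14, 3.14].

## Interface

Orientations are given as a 3x3 rotation matrix whose columns are the frame's x, y, z axes.
In Python, from bench import manip gives the robot as it stands. Calls block until the motion is done:
- manip.move_ptp(position, orientation): joint-space move of the TCP to a pose.
- manip.move_l(position, attitude=None, max_speed=0.15): straight line of the TCP; attitude=None keeps the orientation; max_speed is the mean speed in m/s.
- manip.move_j(angles): joint-space move.
- manip.set_gripper(opening, effort=None): opening from 0.0 (shut) to 1.0 (fully open); effort is the grip in N (None keeps the last); returns when the fingers have stopped.
- manip.dwell(seconds).
- manip.inverse_kinematics(position, orientation): joint angles nearest the present ones, or None.
- manip.grab_frame(name): name is "scene" or "side" or "wrist"; returns (picture, depth): 420x560x3 uint8, red, green, blue; 420x560 float32, m along the optical axis (not along the pixel's ray), 0 where there is no reading.
- manip.get_calibration(name): a dict with "camera_matrix" (3x3 intrinsics, pixels), "R" (3x3) and "t" (3): a world point X has camera coordinates R X + t. Camera axes: x right, y down, z forward; pixel columns grow to the right and rows downward; lengths in m; the calibration is good to about 2 mm. A picture is of the moment at which its call begins: read the wrist's pose just before it. get_calibration takes no time and is no camera call; for the wrist camera it gives the pose at the moment of the call.
A pose or a line that the arm cannot do raises manip.Unreachable and nothing moves.
- manip.sign_off(): hands the job in; it is judged then, once.
Trained networks look in the newest picture that a camera, given by its name, has taken for a name from the list of things; names that differ only in an ending like _2 or _b are one class to them, and where a whole thing is asked for, a point or a joint stands for the part that bears it (a point fixed in the world has none). Each returns a list of dicts, best first, with "confidence" (0 to 1); they miss things now and then, are a little off and sometimes report something else, mostly with a low value. They report only what shows in the picture. A call takes as long as a camera call.
- manip.look_for(camera, name): "at" ([x, y, z] in m, in world coordinates, good to about 4 mm: the middle of the surface that is visible of it).
Readings, each from a call of its own:
- manip.current_time(): time.
- manip.current_qpos(): joint angles.
- manip.current_joint_vel(): joint speeds.
- manip.current_joint_torque(): joint torques, N m.
- manip.current_ee_pos(): TCP position.
- manip.current_tcp_rot(): TCP orientation.
- manip.current_force(): force on the tool from outside, world axes, zero at the start.
- manip.current_ft_torque(): the same for the moment, N m.
- manip.current_grip_width(): opening from 0.0 (shut) to 1.0 (fully open).
- manip.current_grip_force(): force on a finger pad.
Only numpy, scipy, OpenCV 4.12 (cv2) and the standard library are available. Lean on these libraries where they do the work, as an engineer would, in place of code of your own. Each camera call takes 0.05 s, during which the arm holds its last target. There are 200 camera calls.

## Working session

There is one attempt and no reset: what is moved stays moved. The work goes in short steps, each a Python script; the robot and the scene stay as the last script left them, time stands still between calls to the robot, and variables do not carry over. Pictures are saved under pics/ and viewed, at most 10 in all, crops included, and the job is handed in when it is done.

```bash
mkdir -p pics; python3 - <<'E'
from bench import manip
import cv2,numpy as np
ims=[]
for c in ("scene","side"):
    p,d=manip.grab_frame(c); np.savez(f"{c}.npz",p=p,d=d,**manip.get_calibration(c))
    cv2.imwrite(f"pics/{c}0.png",p[...,::-1])
    for n in ("air_box","air_toggle","drive_tip","lamp_tip"):
        print(c,n,[(np.round(r["at"],3),round(r["confidence"],2)) for r in manip.look_for(c,n)][:4])
print(manip.current_time())
E
```

```text
scene air_box [(array([ 0.597, -0.048,  0.037]), 0.66)]
scene air_toggle [(array([ 0.592, -0.068,  0.09 ]), 0.62)]
scene drive_tip [(array([0.565, 0.278, 0.098]), 0.6)]
scene lamp_tip [(array([ 0.492, -0.26 ,  0.088]), 0.58)]
side air_box [(array([ 0.585, -0.078,  0.043]), 0.62)]
side air_toggle []
side drive_tip []
side lamp_tip [(array([ 0.483, -0.267,  0.087]), 0.71)]
0.5
```

View pics/scene0.png

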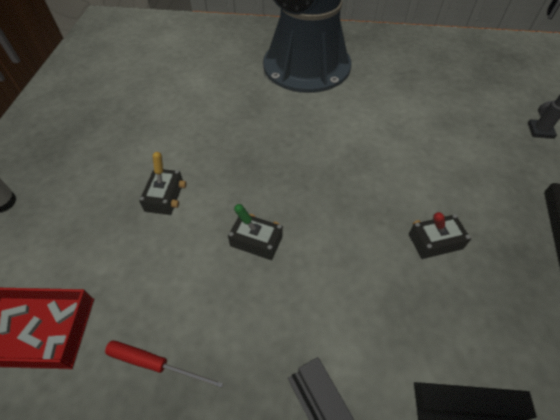

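View pics/side0.png

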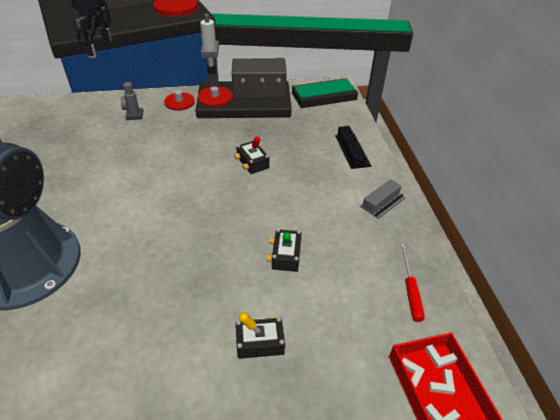

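The scene view shows the green lever at about (242,213), its block at (256,236), yellow at (158,165) and red at (440,218). The side view shows green at (287,240), with the ports towards the robot, so the lever leans towards world -y. Next I'll measure the pose from depth.

```bash
python3 - <<'E'
import cv2,numpy as np
for c in ("scene","side"):
    f=np.load(c+".npz"); K,R,t,d,p=f["camera_matrix"],f["R"],f["t"],f["d"],f["p"].astype(int)
    v,u=np.mgrid[:420,:560]
    X=(np.stack([(u-K[0,2])/K[0,0]*d,(v-K[1,2])/K[1,1]*d,d],-1)-t)@R
    near=(np.hypot(X[...,0]-.595,X[...,1]+.05)<.085)&(d>0)
    g=near&(p[...,1]>1.5*p[...,0])&(p[...,1]>1.5*p[...,2])&(X[...,2]>.05)
    G=X[g]; print(c,"green n",g.sum(),"mean",G.mean(0).round(4),"min",G.min(0).round(4),"max",G.max(0).round(4))
    top=near&(abs(X[...,2]-.04)<.007)&~g
    T=X[top]; print("top z",np.median(T[:,2]).round(4), top.sum())
    r=cv2.minAreaRect((T[:,:2]*1000).astype(np.float32)); print("rect mm",r, cv2.boxPoints(r).round(1).tolist())
    vt=G[G[:,2]>.085]; print("tip region",vt.mean(0).round(4))
E
```

```text
scene green n 165 mean [ 0.5892 -0.0717  0.0898] min [ 0.5781 -0.0849  0.0702] max [ 0.5951 -0.0588  0.1039]
top z 0.0387 1167
rect mm ((590.8270874023438, -50.52513885498047), (90.16557312011719, 60.767356872558594), 75.97636413574219) [[550.4000244140625, -86.9000015258789], [609.4000244140625, -101.5999984741211], [631.2000122070312, -14.100000381469727], [572.2999877929688, 0.6000000238418579]]
tip region [ 0.5879 -0.0749  0.0964]
side green n 78 mean [ 0.5801 -0.0821  0.0929] min [ 0.573  -0.0891  0.0536] max [ 0.5895 -0.0651  0.1064]
top z 0.0402 759
rect mm ((587.7840576171875, -52.84729766845703), (93.61088562011719, 60.08034133911133), 76.2525863647461) [[547.5, -91.19999694824219], [605.7999877929688, -105.5], [628.0999755859375, -14.5], [569.7000122070312, -0.20000000298023224]]
tip region [ 0.5796 -0.0836  0.0994]
```

The top rectangle fits 90 x 60 mm at z 0.039, which matches the given block. Its yaw is 76° and its centre is (0.589, -0.052), so the predicted tip (0.582, -0.079) agrees with the green points. I'll push with the shut fingers from the -x side.

```bash
python3 - <<'E'
from bench import manip
import cv2,numpy as np
a=np.radians(76.1); ex=np.array([np.cos(a),np.sin(a),0]); c=np.array([.5893,-.0517,0]); z=np.array([0,0,-1.])
P=lambda s,h: c+s*ex+[0,0,h]
q0=manip.current_qpos(); best=[]
for s in (1,-1):
    R=np.column_stack([s*ex,np.cross(z,s*ex),z]); q=manip.inverse_kinematics(P(-.078,.2),R)
    if q is not None: best.append((np.abs(np.array(q)-q0).max(),s,R,q))
_,s,R,q=min(best,key=lambda b:b[0]); print(s,np.round(q,2))
manip.set_gripper(0.0)
manip.move_ptp(P(-.078,.2),R)
manip.move_l(P(-.078,.080))
print("down",manip.current_time(),np.round(manip.current_ee_pos(),4),np.round(manip.current_force(),1))
for x in (-.05,-.03,-.018,-.008):
    manip.move_l(P(x,.080),max_speed=.06); print(x,np.round(manip.current_force(),1),round(manip.current_time(),2))
manip.move_l(P(-.07,.080)); manip.move_l(P(-.078,.2))
for n in ("scene","side"):
    p,d=manip.grab_frame(n); cv2.imwrite(f"pics/{n}1.png",p[...,::-1])
    print([(np.round(r["at"],3),round(r["confidence"],2)) for r in manip.look_for(n,"air_toggle")])
print(manip.current_time())
E
```

```text
1 [-0.3   0.41  1.55 -0.    1.18 -0.06]
down 4.9333 [ 0.5711 -0.1275  0.0809] [0.7 0.  0.5]
-0.05 [-0.2  0.6  0.4] 5.55
-0.03 [ 0.7 -0.2 -0.1] 6.03
-0.018 [ 0.9  0.  -0.8] 6.38
-0.008 [-0.6 -1.  -0.7] 6.7
[(array([ 0.592, -0.067,  0.086]), 0.57)]
[]
8.4167
```

View pics/side1.png

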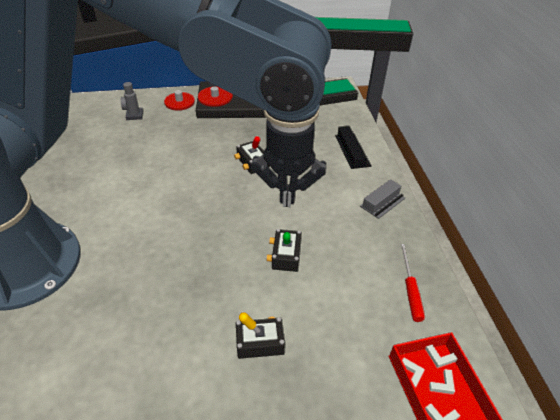

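View pics/scene1.png

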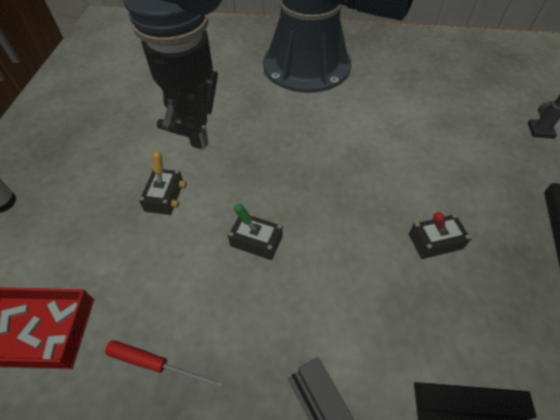

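The lever hasn't moved: green is still at (242,213) in the scene view, and no contact force was felt. I'll check where the fingertips really are against the reported TCP.

```bash
python3 - <<'E'
from bench import manip
import cv2,numpy as np
tcp=np.array(manip.current_ee_pos()); print("tcp",tcp.round(4),"q",np.round(manip.current_qpos(),3),"grip",manip.current_grip_width()); print(np.round(manip.current_tcp_rot(),2))
for c in ("scene","side"):
    p,d=manip.grab_frame(c); k=manip.get_calibration(c); K,R,t=k["camera_matrix"],k["R"],k["t"]
    v,u=np.mgrid[:420,:560]
    X=(np.stack([(u-K[0,2])/K[0,0]*d,(v-K[1,2])/K[1,1]*d,d],-1)-t)@R
    for name,W in (("tcp",tcp),("greentip",np.array([.582,-.079,.097]))):
        w=K@(R@W+t); print(c,name,(w[:2]/w[2]).round(0))
    m=(d>0)&(X[...,2]>.12)&(X[...,2]<.26)&(np.hypot(X[...,0]-tcp[0],X[...,1]-tcp[1])<.12)
    F=X[m]; lo=F[F[:,2]<F[:,2].min()+.03]; print("lowest z",F[:,2].min().round(4),"mean",lo.mean(0).round(4),lo.min(0).round(4),lo.max(0).round(4))
    old=np.load(c+".npz"); print("calib change",abs(old["t"]-t).max(), abs(old["R"]-R).max())
E
```

```text
tcp [ 0.5703 -0.1272  0.1992] q [-0.299  0.408  1.553  0.     1.182 -0.057] grip 0.0018346217528073796
[[ 0.24  0.97 -0.  ]
 [ 0.97 -0.24  0.  ]
 [ 0.   -0.   -1.  ]]
scene tcp [204. 161.]
scene greentip [239. 207.]
lowest z 0.2351 mean [ 0.5798 -0.1227  0.2501] [ 0.5609 -0.1371  0.2351] [ 0.5879 -0.1144  0.2599]
calib change 0.0 0.0
side tcp [286. 218.]
side greentip [287. 235.]
lowest z 0.2371 mean [ 0.5677 -0.1369  0.2504] [ 0.556  -0.1415  0.2371] [ 0.5838 -0.1283  0.2597]
calib change 0.0 0.0
```

Both cameras put the real fingertips at z≈0.236, where the reported TCP is 0.199. The fingers end about 37 mm higher than the tool frame says, so they passed over the lever at about 0.117. The lateral position agrees. I'll repeat the push lower, checking the measured fingertip height after the descent.

```bash
python3 - <<'E'
from bench import manip
import cv2,numpy as np,sys
a=np.radians(76.1); ex=np.array([np.cos(a),np.sin(a),0]); c=np.array([.5893,-.0517,0])
P=lambda s,h: c+s*ex+[0,0,h]
def cloud(n):
    p,d=manip.grab_frame(n); k=manip.get_calibration(n); K=k["camera_matrix"]; v,u=np.mgrid[:420,:560]
    return p,(np.stack([(u-K[0,2])/K[0,0]*d,(v-K[1,2])/K[1,1]*d,d],-1)-k["t"])@k["R"]
h=.050
manip.move_l(P(-.078,h))
tips=[]
for n in ("scene","side"):
    p,X=cloud(n); m=(np.hypot(*(X[...,:2]-P(-.078,0)[:2]).transpose(2,0,1))<.03)&(X[...,2]>.02)
    tips.append(X[m][:,2].min()); cv2.imwrite(f"pics/{n}2.png",p[...,::-1])
print("tips",tips,np.round(manip.current_ee_pos(),4),np.round(manip.current_force(),1),manip.current_time())
if not .075<min(tips)<.1: sys.exit("tip height odd")
for x in (-.05,-.03,-.018,-.008):
    manip.move_l(P(x,h),max_speed=.06); F=manip.current_force(); print(x,np.round(F,1),round(manip.current_time(),2))
    if np.linalg.norm(F)>25: break
manip.move_l(P(-.07,h)); manip.move_l(P(-.078,.2))
for n in ("scene","side"):
    p,X=cloud(n); q=p.astype(int); cv2.imwrite(f"pics/{n}3.png",p[...,::-1])
    g=(np.hypot(X[...,0]-.59,X[...,1]+.05)<.085)&(q[...,1]>1.5*q[...,0])&(q[...,1]>1.5*q[...,2])&(X[...,2]>.05)
    print(n,g.sum(),X[g].mean(0).round(4))
print(manip.current_time())
E
```

```text
tips [np.float64(0.08782146515034553), np.float64(0.029681591384352887)] [ 0.5711 -0.1276  0.0509] [-0.8  0.4  0.3] 9.7667tip height odd
```

The scene camera gives the tip at 0.088, as expected. The side value of 0.03 is most likely the block's edge falling inside the search radius, so I'll narrow the search, check again and then push.

```bash
python3 - <<'E'
from bench import manip
import cv2,numpy as np,sys
a=np.radians(76.1); ex=np.array([np.cos(a),np.sin(a),0]); c=np.array([.5893,-.0517,0])
P=lambda s,h: c+s*ex+[0,0,h]
def cloud(n):
    p,d=manip.grab_frame(n); k=manip.get_calibration(n); K=k["camera_matrix"]; v,u=np.mgrid[:420,:560]
    return p,(np.stack([(u-K[0,2])/K[0,0]*d,(v-K[1,2])/K[1,1]*d,d],-1)-k["t"])@k["R"]
h=.050
p,X=cloud("side"); m=(np.hypot(*(X[...,:2]-P(-.082,0)[:2]).transpose(2,0,1))<.022)&(X[...,2]>.02)
zs=np.sort(X[m][:,2]); print("side tip z",zs[:5].round(3),len(zs))
if not .075<np.percentile(zs,3)<.105: sys.exit("odd")
for x in (-.05,-.03,-.018,-.008):
    manip.move_l(P(x,h),max_speed=.06); F=manip.current_force(); print(x,np.round(F,1),round(manip.current_time(),2))
    if np.linalg.norm(F)>25: break
manip.move_l(P(-.07,h)); manip.move_l(P(-.078,.2))
for n in ("scene","side"):
    p,X=cloud(n); q=p.astype(int); cv2.imwrite(f"pics/{n}3.png",p[...,::-1])
    g=(np.hypot(X[...,0]-.59,X[...,1]+.05)<.085)&(q[...,1]>1.5*q[...,0])&(q[...,1]>1.5*q[...,2])&(X[...,2]>.05)
    print(n,g.sum(),X[g].mean(0).round(4))
print(manip.current_time())
E
```

```text
side tip z [0.093 0.093 0.093 0.093 0.094] 924
-0.05 [ 0.2 -0.8  1. ] 10.43
-0.03 [ 0.1 -1.2  1.3] 10.92
-0.018 [ 0.   1.  -0.2] 11.27
-0.008 [-0.  -0.4  0.4] 11.58
scene 132 [ 0.6004 -0.0292  0.0915]
side 144 [ 0.5917 -0.036   0.0878]
13.4
```

View pics/scene3.png

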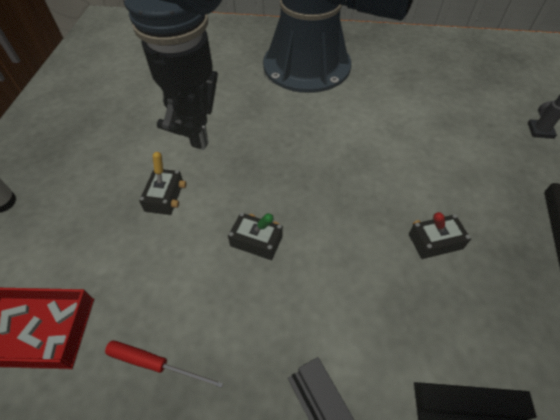

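The green lever now leans to +x: its grip is at (266,220) in the scene view, having snapped to about the mirror of its start. Yellow (158,165) and red (440,218) are unchanged, and the gripper is clear.

```bash
python3 -c "
from bench import manip
print(manip.sign_off())"
```

```text
the job is handed in; nothing more can be done
None
```

The green toggle is flipped to its far (on) side, the red and yellow levers look unmoved in the camera view, and the job is handed in at about 13.4 s; the verdict was not shown. The first push passed over the lever because the fingertips sit about 37 mm higher than the reported TCP.

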